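Prise open the pod tub and put the scraper away

TASK

Prise up the blue lid of the pod tub with the scraper's blade, laid on the sill and pushed in under the lid's front edge: a hidden guard blocks part of that gap, so feel along it for the place where the blade goes in and do not force it. Swing the lid up with the scraper until it stands upright or leans back (the gripper itself must not push on the tub or lid), then slide the blade fully home into the slot of the wooden block, let go, and leave everything else on the ledge where it is.

Things in the scene. Friction and masses are not known exactly. Their poses are not given: they have to be found in the camera images.
- scraper: Scraper, loose, 185 mm long, 0.08-0.17 kg: flat steel blade 85 long, 30 wide, 3 mm thick, and orange handle 100 long, 22 wide, 31 mm high, sharing one flat underside, on which it lies on the grey ledge (ledge top 20 mm above the work surface). Origin: on the underside, mid-width, where blade meets handle; x along the blade to its tip, z up. Centre of mass within 15 mm of the origin.
- scraper_tip (a point): Middle of the blade's front edge, on its underside, 85 mm ahead of the scraper's origin. Axes as the scraper's.
- scraper_grip (a point): A good grip point inside the handle, 30 mm behind the blade (115 mm behind the tip), 23 mm above the underside, mid-width (fingers close across the 22 mm width).
- tub: Clear pod tub with a blue lid, fixed: 124 deep (x), 180 wide, 91 mm high with lid shut. Origin under its middle; its front faces its own -x. The lid, 122 mm from hinge to front edge, 5 mm thick, underside 86 mm up, is flush with the walls all round, so the only way under it is the front gap (see pry_gap). Behind the 4 mm front wall the tub is open for 30 mm below the lid.
- pry_gap (a point): Floor of the gap under the middle of the shut lid's front edge; fixed to the tub, x points in. Gap 100 mm wide, 6 high. The floor is a white sill 80 mm above the tub's foot, 120 wide, standing out 24 mm before the lid's edge. 1 mm inside, a hidden guard shuts the gap but for one 46 mm opening, centred 0 to 29 mm left or right of this point, different each time, not reported: feel for it.
- lid_hinge (a point): Middle of the lid's hinge line at the back of the tub, at the height of the lid's underside; fixed to the tub; the hinge line runs along its y.
- lid_edge (a point): Middle of the lid's front edge, on its underside, 122 mm from the hinge; moves with the lid.
- lid (a joint): Lid opening angle in rad: 0 shut, 1.57 standing upright, 1.95 leaning back on its stop. A stiff friction hinge of about 0.22 N m (about 2 N at the front edge): the lid stays wherever it is left.
- block: Wooden block, fixed, 90 deep (x), 90 wide, 70 mm high, origin under its middle, front to its own -x. A level slot 46 wide and 7 mm high runs through it from the front, its floor 40 mm up; a pale sill level with that floor, 70 mm wide, stands out 20 mm in front. The blade goes in flat, tip first, until the handle's end meets the block's front: tip then 40 mm beyond the block's middle.
- slot_mouth (a point): Middle of the slot's floor at the block's front face; axes as the block's: x points into the slot.
- switch_block: Bystander, loose: black toggle switch plate with a steel toggle on a pale wooden block, 80 x 100 x 39 mm (66 with the toggle). Origin: centre of its underside.
- ring_dish: Bystander, loose: white ceramic ring dish, 90 mm across, 28 mm high. Origin: centre of its underside.
- hanger_clip: Bystander, loose: red plastic hanger clip, 94 x 22 x 24 mm. Origin: middle of its underside.
- scoop: Bystander, loose: aluminium scoop, 183 mm long, 65 mm wide, 40 mm high. Origin: under the joint of bowl and handle.
- spray_bottle: Bystander, loose: green bottle, 60 mm across, 160 mm high. Origin: centre of its underside.
- peg_cup: Bystander, loose: blue ceramic cup, 72 mm across, 70 mm high. Origin: centre of its underside.
Not all that is in view belongs to the job. There is more than one size of the scraper; the job needs the middle-sized.

How it is judged:
On the way, in this order (a step that is already met when the one before it is completed fails the run):
1. The blade prises the lid up: opened past 0.2 rad with the scraper pushing on it (value of joint lid above 0.2 rad and contact force between scraper and tub above 0.3 N).
2. The lid is swung up to at least 1.3 rad (value of joint lid above 1.3 rad), for 0.1 s.
At the end, for the whole second after the job is handed in: The lid stays open at 1.3 rad or more, at rest; the scraper is level (within 0.2 rad), at rest, with its blade in the block's slot and its tip at least 70 mm past the slot mouth (fully home is 85 mm) (value of joint lid above 1.3 rad and velocity of joint lid below 0.1 rad/s and x of scraper_tip in the frame of block above 0.025 m and y of scraper_tip in the frame of block between -0.025 and 0.025 m and z of scraper_tip in the frame of block between 0.036 and 0.047 m and angle between scraper's own z axis and vertical below 0.2 rad and linear speed of scraper below 0.02 m/s); the robot touches nothing.
It fails at once if The scraper is forced: it presses on the tub, guard or lid with more than 50 N (contact force between scraper and tub above 50 N).
It fails at once if The gripper or arm pushes on the tub or its lid with more than 2 N (only the scraper may) (contact force between any of the fingers, the arm and tub above 2 N).
It fails at once if A bystander is moved by more than 30 mm (distance of any of switch_block, ring_dish, hanger_clip, scoop, spray_bottle, peg_cup from where it was at the start of the episode above 0.03 m).
It also fails if it takes over 67 s, if anything falls off the work surface, if the arm or the gripper's body presses on something with over 40 N, if the wrist force passes 120 N, or if a joint passes its speed limit or range.

ROBOT

A 6-joint arm with a two-finger parallel gripper is mounted at the origin on the work surface. World frame = base frame: x ahead of the robot, y to its left, z up, the work surface at z = 0. Lengths are in m, angles in rad, forces in N, time in s.
With the tool pointing down it reaches from about 0.3 to 0.825 m from the base axis. Payload 5.4 kg.
Tool frame: the origin (TCP) lies at the very end of the fingers, on their centre line; the grasp point (between the pads) lies 19 mm behind it (robot.grasp_offset is the distance from the TCP to the grasp point, in m); z points along the fingers, y is the line along which they close (so a half turn about z gives the same grasp; the last joint's range is limited). The gripper opens to 92 mm and grips with 3 to 60 N. Pads are 20 mm wide; open, the fingers measure 128 mm over their backs; the gripper's body (75 mm by 189 mm) begins 69 mm behind the grasp point.
Start: joints at [-1.336, 0.158, 1.597, -0, 1.386, -0.21], TCP at [0.247, -0.519, 0.215] pointing down, gripper open.
Joint ranges: [-2.91, 2.91], [-0.94, 2.29], [0.18, 2.7], [-1.29, 4.43], [0.17, 2.64], [-3, 3]. Speed limits (rad/s): [2.57, 2.57, 3.14, 3.14, 3.14, 3.14].

INTERFACE

Orientations are given as a 3x3 rotation matrix whose columns are the frame's x, y, z axes.
In Python, from station import robot gives the robot as it stands.
- The arm moves only by the tool drive_tool, never from a script. Its argument "series" is one flat list of numbers, 7 for each row, row after row: the opening, from -1 (shut) to 1 (fully open), then the shift along the tool's x, y, z as a fraction of full scale, then the turn, a rotation vector about the tool's x, y, z as a fraction of full scale. In form: [grip, tx, ty, tz, ax, ay, az, grip, tx, ty, tz, ax, ay, az, ...]. A call has exactly 5 rows; each row is the pose to reach, as a shift and turn from the pose commanded when the call began, along the tool's axes at that moment, turning the shorter way round; what a row does not reach only later rows make up. Full scale, the value 1, is 500 mm for a shift and 360 degrees for a turn. A row lasts 1/10 s, in which the tool goes at most 50 mm and 8.59 degrees, less where a joint would pass 70% of its speed; a pose out of reach is approached as far as the arm can. A call with a number of a shift or a turn outside -1 to 1 is refused whole. A call with a gripper value outside its range is refused whole. The fingers move at their own pace and stop on an object; "grip_force" is the grip in N (left out, the last holds). Time passes only in rows, so rows that repeat a pose let the fingers close, or fill a call up. It gives the time, the measured TCP pose, the force, the opening and the grip force at its end, in the units of the state.
- robot.get_state(): the state, without advancing time (a new reading comes with each control period).
- robot.grab_frame(name): name is "scene" or "top" or "wrist"; returns a dict with "img" (480x640x3 uint8, blue, green, red), "fx", "fy", "cx", "cy" (pixels), "dist" ([k1, k2, p1, p2, k3] as OpenCV has them; the pictures are not rectified), "R" (3x3) and "t" (3): a world point X has camera coordinates R X + t. Camera axes: x right, y down, z forward; pixel columns grow to the right and rows downward; lengths in m; the calibration is good to about 2 mm. A picture is of the moment at which its call begins. There is no depth.
- robot.job_done(): hands the job in; it is judged then, once.
The state is a dict: "t": time; "q": joint angles; "qvel": joint speeds; "effort": joint torques, N m; "tool_pos": TCP position; "tool_rot": TCP orientation; "ft_force": force on the tool from outside, world axes, zero at the start; "wrist_torque": the same for the moment, N m; "gripper_width": finger opening in m; "grasp_force": force on a finger pad.
Only numpy, scipy, OpenCV 4.12 (cv2) and the standard library are available. Lean on these libraries where they do the work, as an engineer would, in place of code of your own. Each camera call takes 0.05 s, during which the arm holds its last target. There are 200 camera calls.

## Working session

There is one attempt and no reset: what is moved stays moved. The work goes in short steps, Python scripts to look and compute and a tool call to move; the robot and the scene stay as the last step left them, time stands still between calls to the robot, and variables do not carry over. Pictures are saved under pics/ and viewed, at most 10 in all, crops included, and the job is handed in when it is done.

Besides the shell and the picture viewer there is one more tool, called after "Emit:" by a JSON object that holds its "api" and its "payload". drive_tool: Moves the arm, as the interface text tells. Shift numbers are shares of 500 mm and turn numbers shares of 360 degrees, none past 1 either way. Its arguments: {"type":"object","properties":{"series":{"type":"array"},"grip_force":{"type":"number"}},"required":["series"]}

```bash
ls; mkdir -p pics
python3 - <<'E'
from station import robot
import cv2
for n in ("scene","top"):
    f=robot.grab_frame(n); cv2.imwrite(f"pics/{n}0.png",f["img"])
    print(n,f["fx"],f["fy"],f["cx"],f["cy"],f["dist"],f["R"],f["t"])
print(robot.get_state())
E
```

```text
pics
scene 548.8037451454513 548.8037451454513 321.407370563374 232.67488416210273 [0.05678186 0.         0.         0.         0.        ] [[ 0.68953343  0.72403978 -0.01760834]
 [ 0.39889084 -0.39994857 -0.82518315]
 [-0.60450786  0.56196756 -0.56459074]] [-0.31380216 -0.09363454  1.62432638]
top 602.4394497804727 602.4394497804727 325.47093857366224 245.4222300143654 [-0.03037439  0.          0.          0.          0.        ] [[-2.47934169e-02 -9.99686670e-01 -3.44221834e-03]
 [-9.89231060e-01  2.50306495e-02 -1.44206021e-01]
 [ 1.44246998e-01 -1.70210704e-04 -9.89541699e-01]] [-5.36206556e-04  4.95049682e-01  1.51667586e+00]
{'t': 0.1, 'q': array([-1.33611595e+00,  1.59001672e-01,  1.59810786e+00, -2.53224496e-05,
        1.38616657e+00, -2.10089781e-01]), 'qvel': array([-0.00138652, -0.00291647, -0.00298674,  0.00121344,  0.00062693,
       -0.0003065 ]), 'effort': array([ 9.40393984e-04, -3.86502206e+01, -3.22959709e+01,  7.03375717e-02,
        3.39203363e-02, -4.80492224e-05]), 'tool_pos': array([ 0.24723951, -0.51851058,  0.2137078 ]), 'tool_rot': array([[ 9.02707636e-01,  4.30254287e-01, -4.15665535e-04],
       [ 4.30254364e-01, -9.02706221e-01,  1.63151439e-03],
       [ 3.26742195e-04, -1.65162241e-03, -9.99998583e-01]]), 'ft_force': array([ 0.27385407, -0.04250881,  0.54664564]), 'wrist_torque': array([-0.02198649,  0.01320961, -0.00065127]), 'grasp_force': 0.0, 'gripper_width': 0.0915805573612972}
```

View pics/top0.png

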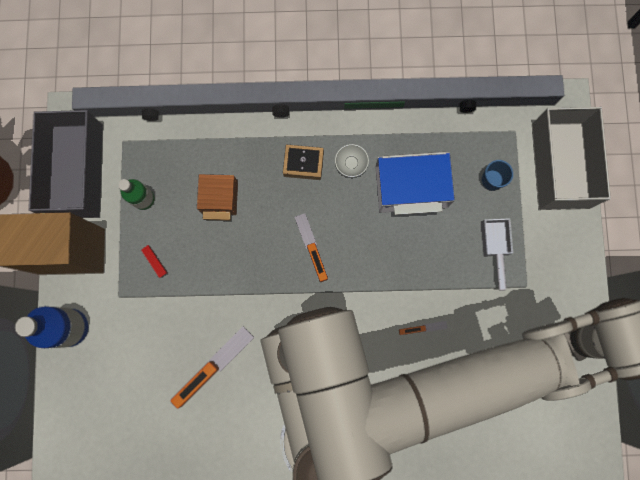

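View pics/scene0.png

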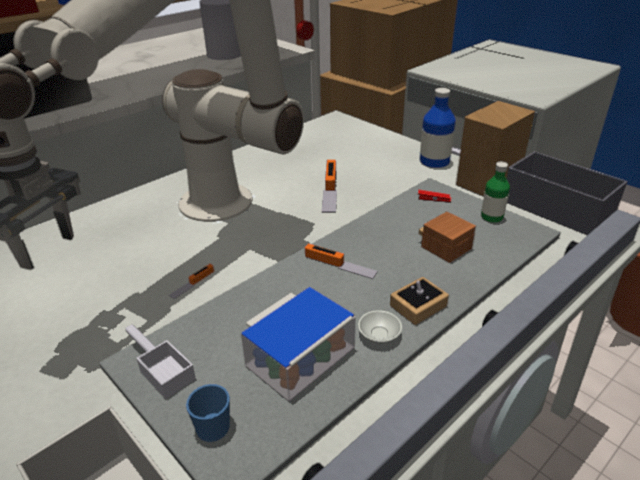

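```bash
cat > h.py <<'E'
import numpy as np, cv2
def K(f): return np.array([[f["fx"],0,f["cx"]],[0,f["fy"],f["cy"]],[0,0,1]])
def back(f,px,z):
    u=cv2.undistortPoints(np.asarray(px,float).reshape(-1,1,2),K(f),np.asarray(f["dist"])).reshape(-1,2)
    d=np.c_[u,np.ones(len(u))]@f["R"]; c=-f["R"].T@f["t"]
    return c+d*((z-c[2])/d[:,2])[:,None]
def proj(f,X): return cv2.projectPoints(np.asarray(X,float).reshape(-1,1,3),cv2.Rodrigues(f["R"])[0],np.asarray(f["t"]),K(f),np.asarray(f["dist"]))[0].reshape(-1,2)
def blob(f,lo,hi,roi,z):
    x0,y0,x1,y1=roi; m=cv2.inRange(cv2.cvtColor(f["img"],cv2.COLOR_BGR2HSV),np.array(lo),np.array(hi))
    k=np.zeros_like(m);k[y0:y1,x0:x1]=m[y0:y1,x0:x1]
    c=max(cv2.findContours(k,cv2.RETR_EXTERNAL,cv2.CHAIN_APPROX_NONE)[0],key=cv2.contourArea).reshape(-1,2)
    P=back(f,c,z); r=cv2.minAreaRect((P[:,:2]*1000).astype(np.float32))
    return r,cv2.boxPoints(r).round(1).tolist()
E
python3 - <<'E'
from h import *
from station import robot
f=robot.grab_frame("top")
print("lid",blob(f,(105,120,60),(130,255,255),(370,140,462,215),.111))
print("blocktop",blob(f,(3,90,40),(15,255,255),(190,165,242,212),.09))
print("handle",blob(f,(3,150,90),(18,255,255),(295,235,335,290),.051))
print("clip",blob(f,(170,120,60),(180,255,255),(135,240,170,280),.03))
i=f["img"]
a=cv2.resize(i[200:290,285:345],None,fx=6,fy=6,interpolation=cv2.INTER_CUBIC)
b=cv2.resize(i[140:230,185:245],None,fx=6,fy=6,interpolation=cv2.INTER_CUBIC)
cv2.imwrite("pics/c1.png",np.hstack([a,b]))
E
```

```text
lid (((645.9585571289062, -241.92892456054688), (120.74703979492188, 179.53260803222656), 2.936974287033081), [[581.0999755859375, -155.39999389648438], [590.2999877929688, -334.70001220703125], [710.9000244140625, -328.5], [701.7000122070312, -149.1999969482422]])
blocktop (((629.0513916015625, 258.2218933105469), (98.53819274902344, 95.66080474853516), 88.43824005126953), [[579.9000244140625, 210.3000030517578], [675.5, 207.6999969482422], [678.2000122070312, 306.20001220703125], [582.5999755859375, 308.79998779296875]])
handle (((451.125732421875, 9.910987854003906), (98.17098999023438, 20.786243438720703), 18.730236053466797), [[401.29998779296875, 4.0], [408.0, -15.699999809265137], [500.8999938964844, 15.800000190734863], [494.29998779296875, 35.5]])Traceback (most recent call last):
  File "<stdin>", line 7, in <module>
  File "h.py", line 11, in blob
    c=max(cv2.findContours(k,cv2.RETR_EXTERNAL,cv2.CHAIN_APPROX_NONE)[0],key=cv2.contourArea).reshape(-1,2)
      ~~~^^^^^^^^^^^^^^^^^^^^^^^^^^^^^^^^^^^^^^^^^^^^^^^^^^^^^^^^^^^^^^^^^^^^^^^^^^^^^^^^^^^^
ValueError: max() iterable argument is empty
```

Run:
```python
from h import *
from station import robot
f=robot.grab_frame("top")
i=f["img"]
a=cv2.resize(i[200:290,285:345],None,fx=6,fy=6,interpolation=cv2.INTER_CUBIC)
b=cv2.resize(i[145:235,185:250],None,fx=6,fy=6,interpolation=cv2.INTER_CUBIC)
cv2.imwrite("pics/c1.png",np.hstack([a,b]))
```

```text
(no output)
```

View pics/c1.png

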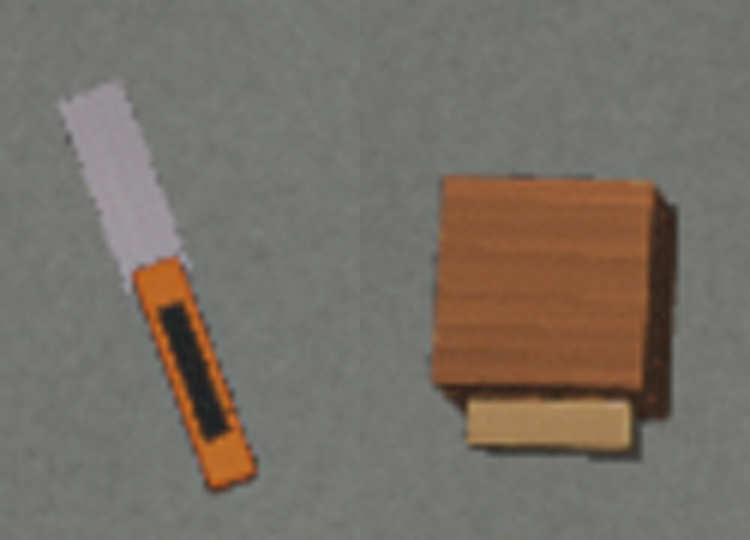

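```bash
cat > blk.py <<'E'
from h import *
from station import robot
from scipy.optimize import least_squares
f=robot.grab_frame("top")
c=np.array([[443,177],[656,182],[641,387],[433,385],[468,445],[629,448],[468,401],[630,403]],float)
px=np.c_[(c[:,0]-360+.5)/6-.5+185,(c[:,1]+.5)/6-.5+145]
L=np.array([[45,45,70],[45,-45,70],[-45,-45,70],[-45,45,70],[-65,35,40],[-65,-35,40]])/1e3
def W(p):
    s,cc=np.sin(p[2]),np.cos(p[2]); return np.c_[p[0]+cc*L[:,0]-s*L[:,1],p[1]+s*L[:,0]+cc*L[:,1],L[:,2]+.02]
r=least_squares(lambda p:(proj(f,W(p))-px[:6]).ravel(),[.63,.26,0])
print(r.x,np.degrees(r.x[2]),r.fun.round(2))
x,y,a=r.x; print("mouth",x-.045*np.cos(a),y-.045*np.sin(a))
# scraper check: tip corners in top view
g=np.array([[62,104],[121,82]]);print(back(f,np.c_[(g[:,0]+.5)/6-.5+285,(g[:,1]+.5)/6-.5+200],.023))
s=robot.get_state();R=s["tool_rot"];p=s["tool_pos"]
d=np.array([np.cos(np.radians(18.7)),np.sin(np.radians(18.7)),0])
o=np.array([.4511,.0099,0])+.05*d
print("origin",o,"tip",o+.085*d)
t=o-.03*d+[0,0,.13]; print("move tool axes",R.T@(t-p)/.5, R.T@(t-[0,0,.106]-p)/.5)
E
python3 blk.py
```

```text
[ 0.63135122  0.26210532 -0.04933266] -2.8265532993351776 [-0.05 -0.22 -0.17 -0.28  0.63  0.37 -0.38 -0.11 -0.24  0.04  0.2   0.17]
mouth 0.5864059633886186 0.2643243906124504
[[0.57416351 0.06514902 0.023     ]
 [0.58327905 0.03921906 0.023     ]]
origin [0.49846051 0.02593065 0.        ] tip [0.57897339 0.05318275 0.        ]
move tool axes [ 0.86256445 -0.77413571  0.16910677] [ 0.86252764 -0.77394703  0.38110668]
```

```bash
cat > go.py <<'E'
import sys,numpy as np
from station import robot
from scipy.spatial.transform import Rotation as Ro
def target(x,y,z,yaw,pitch=0): # TCP target; yaw of tool x, pitch = blade tip up, deg
    B=np.diag([1.,-1,-1])
    return np.array([x,y,z]),Ro.from_euler("ZY",[yaw,-pitch],degrees=True).as_matrix()@B
def show(x,y,z,yaw,pitch=0):
    s=robot.get_state();p,R=s["tool_pos"],s["tool_rot"];t,T=target(x,y,z,yaw,pitch)
    print("shift",(R.T@(t-p)/.5).round(4),"turn",(Ro.from_matrix(R.T@T).as_rotvec()/(2*np.pi)).round(4))
if __name__=="__main__":
    s=robot.get_state();print("t",round(s["t"],2),"pos",s["tool_pos"].round(4),"ft",s["ft_force"].round(2),"tau",s["wrist_torque"].round(3),"w",round(s["gripper_width"],4))
    a=[float(v) for v in sys.argv[1:]]
    for i in range(0,len(a),5): show(*a[i:i+5])
E
echo
```

```text
(no output)
```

Emit:
{"api": "drive_tool", "payload": {"series": [1,0.863,-0.774,0.169,0,0,0.019,1,0.863,-0.774,0.169,0,0,0.019,1,0.863,-0.774,0.169,0,0,0.019,1,0.863,-0.774,0.169,0,0,0.019,1,0.863,-0.774,0.169,0,0,0.019], "grip_force": 60}}

```text
t: 0.75
tool_pos: [0.3429, -0.2889, 0.1782]
tool_rot: [[0.948, 0.319, 0.0], [0.319, -0.948, -0.0], [0.0, 0.0, -1.0]]
ft_force: [1.1, 0.1, -0.4]
gripper_width: 0.0916
grasp_force: 0.0
```

```bash
python3 go.py .4701 .0163 .13 18.7 0 .4701 .0163 .025 18.7 0
```

```text
t 0.75 pos [ 0.3429 -0.2889  0.1782] ft [ 1.13  0.09 -0.39] tau [ 0.09  -0.037 -0.034] w 0.0916
shift [ 0.4358 -0.4973  0.0965] turn [ 0.     -0.     -0.0003]
shift [ 0.4357 -0.4973  0.3065] turn [ 0.     -0.     -0.0003]
```

Emit:
{"api": "drive_tool", "payload": {"series": [1,0.436,-0.497,0.096,0,0,0,1,0.436,-0.497,0.096,0,0,0,1,0.436,-0.497,0.096,0,0,0,1,0.436,-0.497,0.096,0,0,0,1,0.436,-0.497,0.096,0,0,0]}}

```text
t: 1.25
tool_pos: [0.4382, -0.0604, 0.1426]
tool_rot: [[0.948, 0.32, 0.001], [0.32, -0.948, -0.0], [0.001, 0.001, -1.0]]
ft_force: [0.7, -0.4, 1.5]
gripper_width: 0.092
grasp_force: 0.0
```

```bash
python3 go.py .4701 .0163 .13 18.7 0 .4701 .0163 .025 18.7 0
```

```text
t 1.25 pos [ 0.4382 -0.0604  0.1426] ft [ 0.71 -0.43  1.46] tau [ 0.049 -0.012 -0.065] w 0.092
shift [ 0.1095 -0.1249  0.0252] turn [ 0.0001 -0.0001 -0.0002]
shift [ 0.1093 -0.1251  0.2352] turn [ 0.0001 -0.0001 -0.0002]
```

Emit:
{"api": "drive_tool", "payload": {"series": [1,0.109,-0.125,0.025,0,0,0,1,0.109,-0.125,0.025,0,0,0,1,0.109,-0.125,0.09,0,0,0,1,0.109,-0.125,0.15,0,0,0,1,0.109,-0.125,0.15,0,0,0]}}

```text
t: 1.75
tool_pos: [0.4657, 0.0155, 0.0638]
tool_rot: [[0.947, 0.32, -0.009], [0.32, -0.947, 0.002], [-0.008, -0.005, -1.0]]
ft_force: [-0.8, 0.3, 0.2]
gripper_width: 0.0921
grasp_force: 0.0
```

```bash
python3 go.py .4701 .0163 .0245 18.7 0
```

```text
t 1.75 pos [0.4657 0.0155 0.0638] ft [-0.82  0.34  0.21] tau [ 0.038  0.026 -0.002] w 0.0921
shift [0.0095 0.0018 0.0786] turn [-0.0007  0.0012 -0.    ]
```

Emit:
{"api": "drive_tool", "payload": {"series": [1,0.004,0.001,0.04,0,0,0,1,0.004,0.001,0.07,0,0,0,1,0.004,0.001,0.07,0,0,0,1,0.004,0.001,0.07,0,0,0,1,0.004,0.001,0.07,0,0,0]}}

```text
t: 2.25
tool_pos: [0.4726, 0.0141, 0.0342]
tool_rot: [[0.948, 0.319, 0.003], [0.319, -0.948, -0.001], [0.002, 0.001, -1.0]]
ft_force: [0.5, -0.1, 0.2]
gripper_width: 0.0919
grasp_force: 0.0
```

```bash
python3 go.py .4701 .0163 .0240 18.7 0
```

```text
t 2.25 pos [0.4726 0.0141 0.0342] ft [ 0.46 -0.12  0.21] tau [-0.014 -0.037  0.011] w 0.0919
shift [-0.0034 -0.0058  0.0204] turn [ 0.0002 -0.0004 -0.0002]
```

Emit:
{"api": "drive_tool", "payload": {"series": [1,-0.003,-0.005,0.02,0,0,0,1,-0.003,-0.005,0.02,0,0,0,1,-0.003,-0.005,0.02,0,0,0,-1,-0.003,-0.005,0.02,0,0,0,-1,-0.003,-0.005,0.02,0,0,0]}}

```text
t: 2.75
tool_pos: [0.4694, 0.0164, 0.0228]
tool_rot: [[0.948, 0.32, 0.0], [0.32, -0.948, -0.0], [0.0, 0.0, -1.0]]
ft_force: [-0.2, -0.3, -0.4]
gripper_width: 0.0782
grasp_force: 0.0
```

Emit:
{"api": "drive_tool", "payload": {"series": [-1,0,0,0,0,0,0,-1,0,0,0,0,0,0,-1,0,0,0,0,0,0,-1,0,0,0,0,0,0,-1,0,0,0,0,0,0]}}

```text
t: 3.25
tool_pos: [0.4692, 0.0164, 0.0226]
tool_rot: [[0.948, 0.32, 0.0], [0.32, -0.948, 0.0], [0.0, 0.0, -1.0]]
ft_force: [-0.3, 0.3, -0.3]
gripper_width: 0.038
grasp_force: 0.0
```

```bash
python3 go.py .4701 .0163 .0240 18.7 0
```

```text
t 3.25 pos [0.4692 0.0164 0.0226] ft [-0.32  0.29 -0.35] tau [0.024 0.073 0.019] w 0.038
shift [ 0.0016  0.0007 -0.0028] turn [ 0.     -0.     -0.0002]
```

Emit:
{"api": "drive_tool", "payload": {"series": [-1,0.002,0,-0.003,0,0,0,-1,0.002,0,-0.003,0,0,0,-1,0.002,0,-0.003,0,0,0,-1,0.002,0,-0.003,0,0,0,-1,0.002,0,-0.003,0,0,0]}}

```text
t: 3.75
tool_pos: [0.4704, 0.0168, 0.0244]
tool_rot: [[0.948, 0.32, 0.001], [0.32, -0.948, 0.0], [0.001, 0.0, -1.0]]
ft_force: [-0.2, 0.7, 2.2]
gripper_width: 0.0212
grasp_force: 60.0
```

```bash
python3 go.py .4701 .0163 .15 18.7 0
```

```text
t 3.75 pos [0.4704 0.0168 0.0244] ft [-0.17  0.71  2.22] tau [ 0.327  0.109 -0.063] w 0.0212
shift [-0.0008  0.0007 -0.2512] turn [ 0.     -0.0001 -0.0002]
```

Emit:
{"api": "drive_tool", "payload": {"series": [-1,0,0,-0.1,0,0,0,-1,0,0,-0.2,0,0,0,-1,0,0,-0.25,0,0,0,-1,0,0,-0.25,0,0,0.02,-1,0,0,-0.25,0,0,0.044]}}

```text
t: 4.25
tool_pos: [0.4705, 0.0165, 0.1499]
tool_rot: [[0.999, 0.044, 0.002], [0.044, -0.999, -0.001], [0.002, 0.001, -1.0]]
ft_force: [0.2, 0.2, -1.5]
gripper_width: 0.0216
grasp_force: 60.0
```

```bash
python3 go.py .4413 -.2524 .15 2.94 0
```

```text
t 4.25 pos [0.4705 0.0165 0.1499] ft [ 0.21  0.24 -1.5 ] tau [0.032 0.067 0.033] w 0.0216
shift [-8.220e-02  5.346e-01  1.000e-04] turn [ 0.0001 -0.0003 -0.0011]
```

Emit:
{"api": "drive_tool", "payload": {"series": [-1,-0.082,0.534,0,0,0,0,-1,-0.082,0.534,0,0,0,0,-1,-0.082,0.534,0,0,0,0,-1,-0.082,0.534,0,0,0,0,-1,-0.082,0.534,0,0,0,0]}}

```text
t: 4.75
tool_pos: [0.4435, -0.2337, 0.1486]
tool_rot: [[0.999, 0.05, -0.001], [0.05, -0.999, 0.0], [-0.001, -0.0, -1.0]]
ft_force: [0.6, -0.1, -1.4]
gripper_width: 0.0219
grasp_force: 60.0
```

Emit:
{"api": "drive_tool", "payload": {"series": [-1,0,0.034,0,0,0,0,-1,0,0.034,0,0,0,0,-1,0,0.034,0.05,0,0,0,-1,0,0.034,0.05,0,0,0,-1,0,0.034,0.05,0,0,0]}}

```text
t: 5.25
tool_pos: [0.445, -0.2471, 0.1235]
tool_rot: [[0.999, 0.051, -0.002], [0.051, -0.999, 0.002], [-0.002, -0.002, -1.0]]
ft_force: [0.3, -0.6, -0.6]
gripper_width: 0.0214
grasp_force: 60.0
```

```bash
python3 go.py .4613 -.2514 .1124 2.94 0
python3 - <<'E'
from station import robot
import cv2,numpy as np
a=robot.grab_frame("scene")["img"][200:400,150:420]; 
cv2.imwrite("pics/c2.png",cv2.resize(a,None,fx=2.9,fy=2.9,interpolation=cv2.INTER_CUBIC))
E
```

```text
t 5.25 pos [ 0.445  -0.2471  0.1235] ft [ 0.27 -0.61 -0.56] tau [-0.017 -0.013  0.021] w 0.0214
shift [0.0321 0.0102 0.0222] turn [-0.0003  0.0003  0.    ]
```

View pics/c2.png

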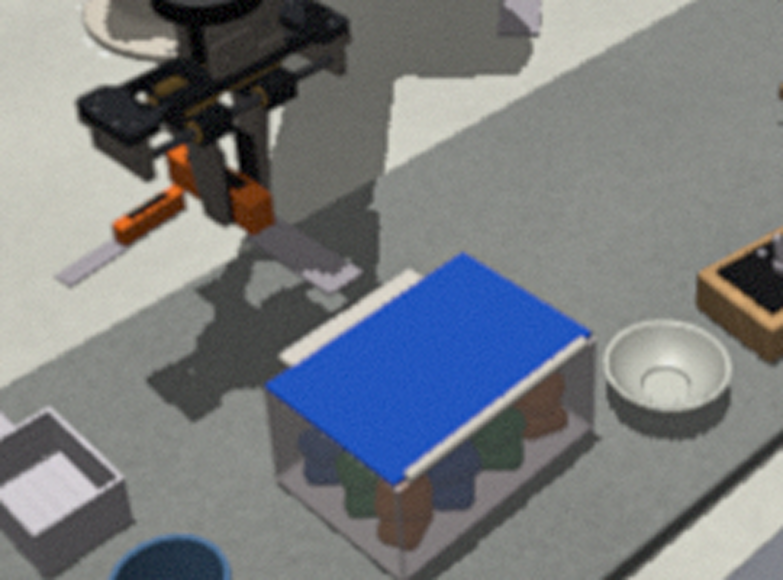

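Emit:
{"api": "drive_tool", "payload": {"series": [-1,0.032,0.009,0.01,0,0,0,-1,0.032,0.009,0.022,0,0,0,-1,0.032,0.009,0.022,0,0,0,-1,0.032,0.009,0.022,0,0,0,-1,0.032,0.009,0.022,0,0,0]}}

```text
t: 5.8
tool_pos: [0.4614, -0.2526, 0.1134]
tool_rot: [[0.999, 0.05, 0.0], [0.05, -0.999, -0.0], [0.0, 0.0, -1.0]]
ft_force: [0.7, 0.3, -1.3]
gripper_width: 0.0215
grasp_force: 60.0
```

```bash
python3 go.py .4613 -.2514 .1054 2.94 0
```

```text
t 5.8 pos [ 0.4614 -0.2526  0.1134] ft [ 0.68  0.29 -1.3 ] tau [0.055 0.003 0.025] w 0.0215
shift [-0.0001 -0.0023  0.0161] turn [ 0.     -0.     -0.0002]
```

Emit:
{"api": "drive_tool", "payload": {"series": [-1,0,-0.002,0.008,0,0,0,-1,0,-0.002,0.016,0,0,0,-1,0,-0.002,0.016,0,0,0,-1,0,-0.002,0.016,0,0,0,-1,0,-0.002,0.016,0,0,0]}}

```text
t: 6.3
tool_pos: [0.4615, -0.2517, 0.1051]
tool_rot: [[0.999, 0.05, -0.0], [0.05, -0.999, 0.0], [-0.0, -0.0, -1.0]]
ft_force: [-0.2, -1.1, -1.3]
gripper_width: 0.0212
grasp_force: 60.0
```

Emit:
{"api": "drive_tool", "payload": {"series": [-1,0,0,0.002,0,0,0,-1,0,0,0.002,0,0,0,-1,0,0,0.002,0,0,0,-1,0,0,0.002,0,0,0,-1,0,0,0.002,0,0,0]}}

```text
t: 6.8
tool_pos: [0.4616, -0.2518, 0.1043]
tool_rot: [[0.999, 0.05, 0.0], [0.05, -0.999, -0.0], [0.0, 0.0, -1.0]]
ft_force: [-1.6, 0.7, 0.6]
gripper_width: 0.0217
grasp_force: 60.0
```

Emit:
{"api": "drive_tool", "payload": {"series": [-1,0.008,0,-0.002,0,0,0,-1,0.018,0,-0.002,0,0,0,-1,0.023,0,-0.002,0,0,0,-1,0.026,0,-0.002,0,0,0,-1,0.028,0,-0.002,0,0,0]}}

```text
t: 7.3
tool_pos: [0.4722, -0.2513, 0.1047]
tool_rot: [[0.999, 0.051, -0.009], [0.051, -0.999, 0.0], [-0.009, -0.001, -1.0]]
ft_force: [-17.5, -2.1, 6.7]
gripper_width: 0.0215
grasp_force: 60.0
```

```bash
python3 go.py
```

```text
t 7.3 pos [ 0.4722 -0.2513  0.1047] ft [-17.5   -2.09   6.7 ] tau [-0.275  2.47   0.017] w 0.0215
```

Emit:
{"api": "drive_tool", "payload": {"series": [-1,-0.012,0,0,0,0,0,-1,-0.012,0.03,0,0,0,0,-1,-0.008,0.03,0,0,0,0,-1,-0.004,0.03,0,0,0,0,-1,0,0.03,0,0,0,0]}}

```text
t: 7.8
tool_pos: [0.4766, -0.2659, 0.105]
tool_rot: [[0.999, 0.05, 0.0], [0.05, -0.999, 0.0], [0.0, -0.0, -1.0]]
ft_force: [0.4, 0.5, -2.1]
gripper_width: 0.0215
grasp_force: 60.0
```

```bash
python3 go.py
```

```text
t 7.8 pos [ 0.4766 -0.2659  0.105 ] ft [ 0.39  0.47 -2.1 ] tau [ 0.04   0.045 -0.015] w 0.0215
```

Emit:
{"api": "drive_tool", "payload": {"series": [-1,0.008,0,0,0,0,0,-1,0.018,0,0,0,0,0,-1,0.028,0,0,0,0,0,-1,0.038,0,0,0,0,0,-1,0.042,0,0,0,0,0]}}

```text
t: 8.3
tool_pos: [0.4978, -0.2648, 0.1051]
tool_rot: [[0.999, 0.05, 0.0], [0.05, -0.999, -0.0], [0.0, 0.0, -1.0]]
ft_force: [-0.2, -0.4, -1.7]
gripper_width: 0.0217
grasp_force: 60.0
```

```bash
python3 go.py
```

```text
t 8.3 pos [ 0.4978 -0.2648  0.1051] ft [-0.21 -0.37 -1.74] tau [ 0.082 -0.017  0.047] w 0.0217
```

Emit:
{"api": "drive_tool", "payload": {"series": [-1,0.0,0,-0.012,0,0,0,-1,0.001,0,-0.024,0,0,0,-1,0.003,0,-0.04,0,0,0,-1,0.007,0,-0.056,0,0,0,-1,0.012,0,-0.07,0,0,0]}}

```text
t: 8.8
tool_pos: [0.5026, -0.2644, 0.1407]
tool_rot: [[0.999, 0.05, -0.002], [0.05, -0.999, 0.0], [-0.002, -0.001, -1.0]]
ft_force: [-2.6, 1.2, -3.7]
gripper_width: 0.0213
grasp_force: 60.0
```

```bash
python3 go.py
python3 - <<'E'
from station import robot
import cv2,numpy as np
a=robot.grab_frame("scene")["img"][180:400,180:400]; 
cv2.imwrite("pics/c3.png",cv2.resize(a,None,fx=2.7,fy=2.7,interpolation=cv2.INTER_CUBIC))
E
```

```text
t 8.8 pos [ 0.5026 -0.2644  0.1407] ft [-2.64  1.16 -3.69] tau [0.177 0.71  0.061] w 0.0213
```

View pics/c3.png

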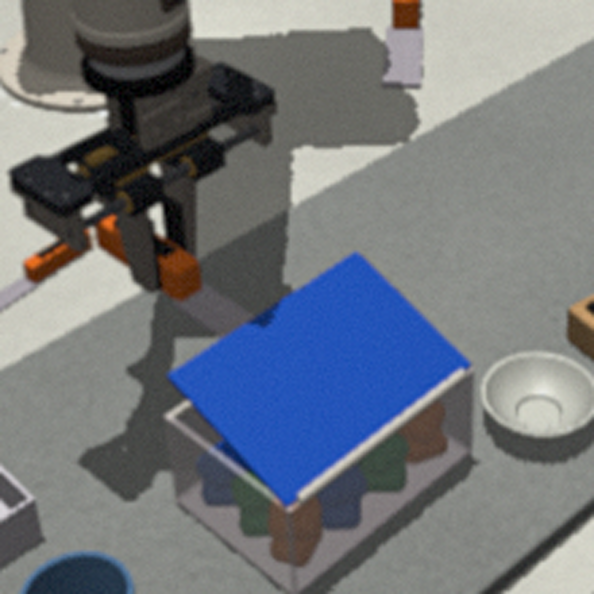

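Emit:
{"api": "drive_tool", "payload": {"series": [-1,0.012,0,-0.027,0,0,0,-1,0.027,0,-0.051,0,0,0,-1,0.046,0,-0.072,0,0,0,-1,0.068,0,-0.091,0,0,0,-1,0.093,0,-0.106,0,0,0]}}

```text
t: 9.35
tool_pos: [0.5502, -0.2626, 0.1946]
tool_rot: [[0.999, 0.049, 0.0], [0.049, -0.999, -0.001], [0.0, 0.001, -1.0]]
ft_force: [-2.3, 0.3, -4.0]
gripper_width: 0.0214
grasp_force: 60.0
```

```bash
python3 go.py
```

```text
t 9.35 pos [ 0.5502 -0.2626  0.1946] ft [-2.29  0.34 -4.  ] tau [0.018 0.695 0.038] w 0.0214
```

Emit:
{"api": "drive_tool", "payload": {"series": [-1,0.026,0,-0.011,0,0,0,-1,0.054,0,-0.018,0,0,0,-1,0.083,0,-0.021,0,0,0,-1,0.102,0,-0.02,0,0,0,-1,0.12,0,-0.017,0,0,0]}}

```text
t: 9.85
tool_pos: [0.6108, -0.2597, 0.2028]
tool_rot: [[0.999, 0.05, 0.002], [0.05, -0.999, -0.001], [0.002, 0.001, -1.0]]
ft_force: [-2.7, -0.3, -0.1]
gripper_width: 0.0213
grasp_force: 60.0
```

```bash
python3 go.py
python3 - <<'E'
from station import robot
import cv2,numpy as np
a=robot.grab_frame("scene")["img"][160:390,180:410]; 
cv2.imwrite("pics/c4.png",cv2.resize(a,None,fx=2.6,fy=2.6,interpolation=cv2.INTER_CUBIC))
E
```

```text
t 9.85 pos [ 0.6108 -0.2597  0.2028] ft [-2.73 -0.33 -0.1 ] tau [-0.071  0.266 -0.068] w 0.0213
```

View pics/c4.png

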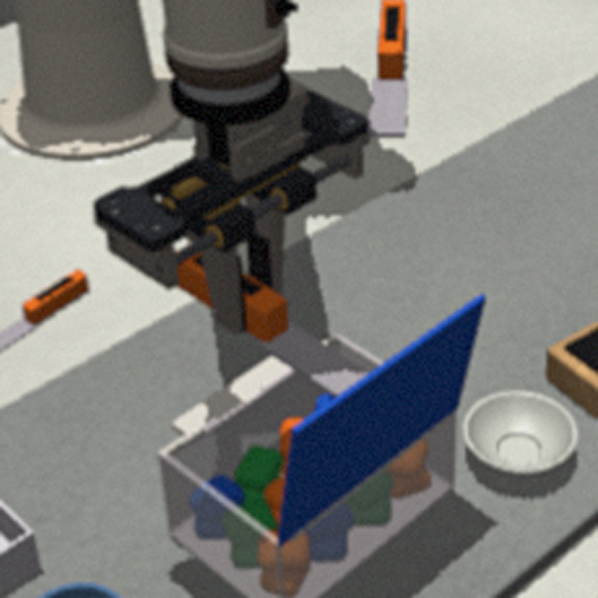

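Emit:
{"api": "drive_tool", "payload": {"series": [-1,-0.05,0,0,0,0,0,-1,-0.14,0,0,0,0,0,-1,-0.24,0,0,0,0,0,-1,-0.32,0,0,0,0,0,-1,-0.34,0,0,0,0,0]}}

```text
t: 10.4
tool_pos: [0.4373, -0.2676, 0.2017]
tool_rot: [[0.999, 0.048, -0.0], [0.048, -0.999, -0.0], [-0.0, 0.0, -1.0]]
ft_force: [1.0, 0.1, -0.6]
gripper_width: 0.0217
grasp_force: 60.0
```

```bash
python3 go.py .44 .2715 .15 -2.83 0
```

```text
t 10.4 pos [ 0.4373 -0.2676  0.2017] ft [ 1.    0.12 -0.64] tau [ 0.049 -0.006 -0.   ] w 0.0217
shift [ 0.0569 -1.0768  0.1033] turn [0.     0.     0.0155]
```

Emit:
{"api": "drive_tool", "payload": {"series": [-1,0.05,-1.0,0.1,0,0,0.015,-1,0.05,-1.0,0.1,0,0,0.015,-1,0.05,-1.0,0.1,0,0,0.015,-1,0.05,-1.0,0.1,0,0,0.015,-1,0.05,-1.0,0.1,0,0,0.015]}}

```text
t: 10.9
tool_pos: [0.4408, -0.017, 0.1776]
tool_rot: [[0.999, -0.045, 0.003], [-0.045, -0.999, 0.0], [0.003, -0.0, -1.0]]
ft_force: [0.1, -0.6, -1.4]
gripper_width: 0.0217
grasp_force: 60.0
```

```bash
python3 go.py .44 .2715 .13 -2.83 0
```

```text
t 10.9 pos [ 0.4408 -0.017   0.1776] ft [ 0.11 -0.6  -1.36] tau [ 0.035 -0.044 -0.017] w 0.0217
shift [-0.028  -0.5763  0.0951] turn [-0.     -0.0006  0.0007]
```

Emit:
{"api": "drive_tool", "payload": {"series": [-1,-0.028,-0.576,0.095,0,0,0.001,-1,-0.028,-0.576,0.095,0,0,0.001,-1,-0.028,-0.576,0.095,0,0,0.001,-1,-0.028,-0.576,0.095,0,0,0.001,-1,-0.028,-0.576,0.095,0,0,0.001]}}

```text
t: 11.4
tool_pos: [0.4396, 0.2308, 0.1368]
tool_rot: [[0.999, -0.05, 0.003], [-0.05, -0.999, 0.002], [0.003, -0.002, -1.0]]
ft_force: [0.2, -0.8, -2.0]
gripper_width: 0.0215
grasp_force: 60.0
```

```bash
python3 go.py .44 .2715 .0744 -2.83 0
```

```text
t 11.4 pos [0.4396 0.2308 0.1368] ft [ 0.22 -0.78 -2.  ] tau [ 0.003 -0.059  0.035] w 0.0215
shift [-0.0037 -0.0812  0.1249] turn [-0.0003 -0.0005 -0.0002]
```

Emit:
{"api": "drive_tool", "payload": {"series": [-1,-0.003,-0.08,0.03,0,0,0,-1,-0.003,-0.08,0.09,0,0,0,-1,-0.003,-0.08,0.12,0,0,0,-1,-0.003,-0.08,0.12,0,0,0,-1,-0.003,-0.08,0.12,0,0,0]}}

```text
t: 11.9
tool_pos: [0.4402, 0.2683, 0.0769]
tool_rot: [[0.999, -0.051, 0.001], [-0.051, -0.999, 0.001], [0.001, -0.001, -1.0]]
ft_force: [-0.2, 0.3, -1.7]
gripper_width: 0.0217
grasp_force: 60.0
```

```bash
python3 go.py .44 .2715 .0694 -2.83 0
python3 - <<'E'
from h import *
from station import robot
f=robot.grab_frame("scene");i=f["img"]
s=robot.get_state();p,R=s["tool_pos"],s["tool_rot"]
# predicted tip corners (underside) and blade root, tool axes; green = tip top edge, magenta = slot mouth ends, sill corners
for o in ([.1143,.015,.0014],[.1143,-.015,.0014],[.0293,-.015,.0014],[.0293,.011,-.0266],[.0293,-.011,-.0266]):
    print(o,proj(f,p+R@np.array(o)).round(1))
a=i[160:280,330:490]
cv2.imwrite("pics/c5.png",cv2.resize(a,None,fx=5,fy=5,interpolation=cv2.INTER_CUBIC))
E
```

```text
t 11.9 pos [0.4402 0.2683 0.0769] ft [-0.2   0.35 -1.75] tau [ 0.029  0.01  -0.08 ] w 0.0217
shift [-0.0007 -0.0064  0.015 ] turn [-0.0002 -0.0002 -0.0002]
[0.1143, 0.015, 0.0014] [[419.1 219. ]]
[0.1143, -0.015, 0.0014] [[426.9 214.6]]
[0.0293, -0.015, 0.0014] [[402.  201.9]]
[0.0293, 0.011, -0.0266] [[395.9 196.2]]
[0.0293, -0.011, -0.0266] [[401.6 193.3]]
```

View pics/c5.png

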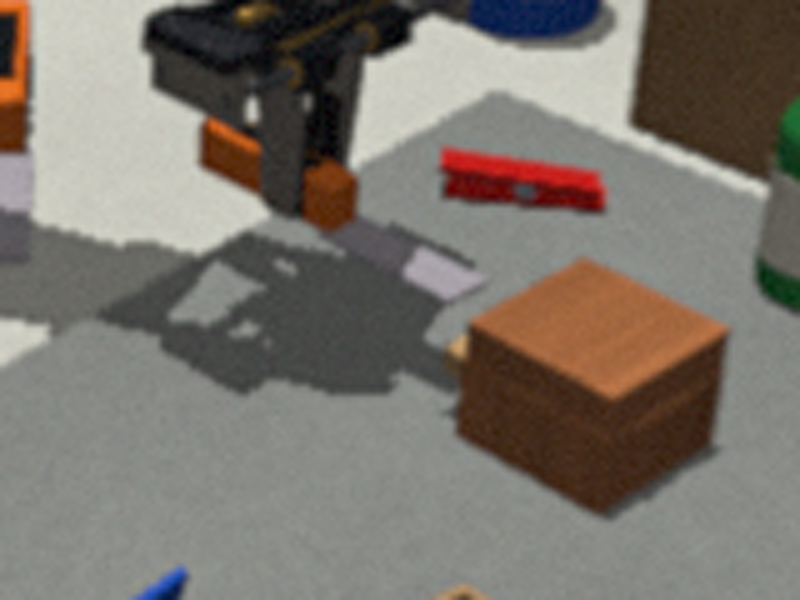

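Emit:
{"api": "drive_tool", "payload": {"series": [-1,0,-0.005,0.01,0,0,0,-1,0,-0.005,0.021,0,0,0,-1,0.02,-0.005,0.021,0,0,0,-1,0.04,-0.005,0.021,0,0,0,-1,0.04,-0.005,0.021,0,0,0]}}

```text
t: 12.45
tool_pos: [0.4616, 0.269, 0.0662]
tool_rot: [[0.999, -0.052, 0.002], [-0.052, -0.999, 0.0], [0.002, -0.001, -1.0]]
ft_force: [-0.5, -0.2, -1.3]
gripper_width: 0.0216
grasp_force: 60.0
```

```bash
python3 go.py .4606 .2705 .066 -2.83 0
```

```text
t 12.45 pos [0.4616 0.269  0.0662] ft [-0.49 -0.16 -1.3 ] tau [-0.01  -0.024  0.015] w 0.0216
shift [-0.0022 -0.0028  0.0004] turn [-0.0001 -0.0003 -0.0004]
```

Emit:
{"api": "drive_tool", "payload": {"series": [-1,0.005,-0.003,0,0,0,0,-1,0.02,-0.003,0,0,0,0,-1,0.04,-0.003,0,0,0,0,-1,0.06,-0.003,0,0,0,0,-1,0.08,-0.003,0,0,0,0]}}

```text
t: 12.95
tool_pos: [0.5006, 0.2686, 0.0657]
tool_rot: [[0.999, -0.051, 0.0], [-0.051, -0.999, 0.0], [0.0, -0.0, -1.0]]
ft_force: [0.3, -0.1, -1.4]
gripper_width: 0.0217
grasp_force: 60.0
```

```bash
python3 go.py .5571 .2658 .066 -2.83 0
```

```text
t 12.95 pos [0.5006 0.2686 0.0657] ft [ 0.26 -0.09 -1.39] tau [ 0.031 -0.001 -0.009] w 0.0217
shift [ 0.1131 -0.0002 -0.0005] turn [-0.     -0.0001 -0.0002]
```

Free entry; push on to nearly home.

Emit:
{"api": "drive_tool", "payload": {"series": [-1,0.03,0,0,0,0,0,-1,0.06,0,0,0,0,0,-1,0.09,0,0,0,0,0,-1,0.105,0,0,0,0,0,-1,0.111,0,0,0,0,0]}}

```text
t: 13.45
tool_pos: [0.5557, 0.2656, 0.0656]
tool_rot: [[0.999, -0.051, -0.0], [-0.051, -0.999, 0.0], [-0.0, -0.0, -1.0]]
ft_force: [-5.2, -0.1, 1.9]
gripper_width: 0.0213
grasp_force: 60.0
```

Emit:
{"api": "drive_tool", "payload": {"series": [-1,0.002,0,0,0,0,0,-1,0.004,0,0,0,0,0,-1,0.004,0,0,0,0,0,-1,0.004,0,0,0,0,0,-1,0.004,0,0,0,0,0]}}

```text
t: 13.95
tool_pos: [0.5556, 0.2657, 0.0653]
tool_rot: [[0.999, -0.05, -0.002], [-0.05, -0.999, -0.0], [-0.002, 0.001, -1.0]]
ft_force: [-5.2, -1.6, 1.2]
gripper_width: 0.0211
grasp_force: 60.0
```

```bash
python3 go.py .5571 .2658 .0644 -2.83 0
```

```text
t 13.95 pos [0.5556 0.2657 0.0653] ft [-5.23 -1.63  1.16] tau [-0.149  0.878 -0.005] w 0.0211
shift [ 0.0029 -0.0003  0.0018] turn [ 0.0001  0.0004 -0.0002]
```

Emit:
{"api": "drive_tool", "payload": {"series": [-1,-0.003,0,0.001,0,0,0,-1,-0.003,0,0.001,0,0,0,0.0,-0.003,0,0.001,0,0,0,0.0,-0.003,0,0.001,0,0,0,0.0,-0.003,0,0.001,0,0,0]}}

```text
t: 14.45
tool_pos: [0.5561, 0.2659, 0.0656]
tool_rot: [[0.999, -0.051, 0.001], [-0.051, -0.999, 0.0], [0.001, -0.0, -1.0]]
ft_force: [0.3, 0.1, 0.2]
gripper_width: 0.0436
grasp_force: 0.0
```

Emit:
{"api": "drive_tool", "payload": {"series": [0,0,0,0,0,0,0,0,0,0,0,0,0,0,0,0,0,-0.05,0,0,0,0,0,0,-0.14,0,0,0,0,0,0,-0.2,0,0,0]}}

```text
t: 14.95
tool_pos: [0.5562, 0.266, 0.1678]
tool_rot: [[0.999, -0.051, 0.002], [-0.051, -0.999, 0.001], [0.002, -0.001, -1.0]]
ft_force: [0.6, -0.1, -0.2]
gripper_width: 0.046
grasp_force: 0.0
```

Emit:
{"api": "drive_tool", "payload": {"series": [0,-0.08,0,-0.05,0,0,0,0,-0.16,0,-0.1,0,0,0,0,-0.24,0,-0.1,0,0,0,0,-0.24,0,-0.1,0,0,0,0,-0.24,0,-0.1,0,0,0]}}

```text
t: 15.45
tool_pos: [0.4354, 0.272, 0.2153]
tool_rot: [[0.999, -0.05, 0.001], [-0.05, -0.999, 0.0], [0.001, -0.0, -1.0]]
ft_force: [-0.3, -0.7, -2.3]
gripper_width: 0.046
grasp_force: 0.0
```

```bash
python3 go.py
python3 - <<'E'
from station import robot
import cv2,numpy as np
a=robot.grab_frame("scene")["img"]; 
cv2.imwrite("pics/c6.png",cv2.resize(a[150:430,190:520],None,fx=2.1,fy=2.1))
E
```

```text
t 15.45 pos [0.4354 0.272  0.2153] ft [-0.31 -0.7  -2.3 ] tau [0.034 0.016 0.019] w 0.046
```

View pics/c6.png

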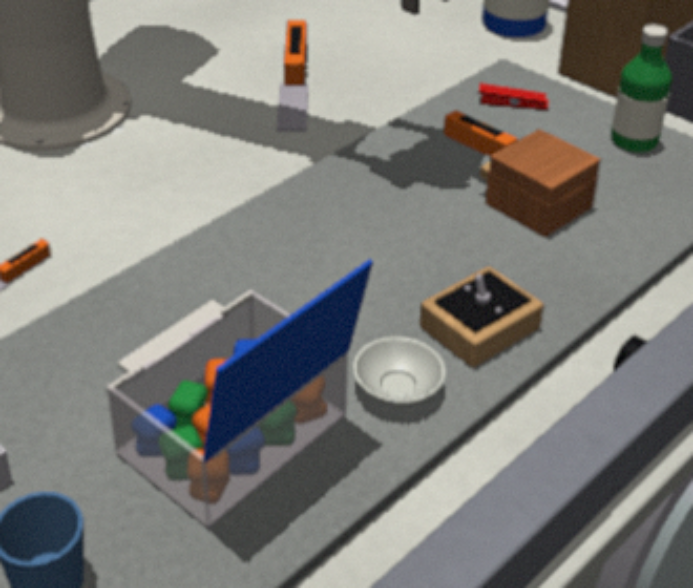

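The scraper's handle sits against the block's front (crop px 480,132) with the blade in the slot. The lid stands upright (px 290,360) and the bystanders are in place.

```bash
python3 -c "
from station import robot
print(robot.job_done())"
```

```text
the job is handed in; nothing more can be done
None
```

I prised the lid up and left it standing upright, slid the blade home in the block's slot, let go, and handed the job in at about 15.5 s of the 67 s; no verdict came back.

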